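# Start the bin washer from its control box

## Task

Start the bin washer from its control box with your fingertips: first press down the raised far end of the long rocker until it has tipped fully over (power), then push the wide oblong key fully down, where it stays (detergent dose), and then press the round button fully down and keep holding it down (run); the program finishes while the round button is still held down. Keep to that order, and do not press the square key (drain). Pick nothing up, and leave the bottle, the tape roll, the brush and the clear bin standing where they are.

Things in the scene. Friction and masses are not known exactly. Their poses are not given: they have to be found in the camera images.
- console: grey fixed control box, 150 (x) x 400 (y) x 55 mm high, flat top; origin at the centre of its underside; x points away from the robot, give or take 20 degrees. Four controls stand on it in a row along y, 90 mm apart (y = -135, -45, 45, 135 mm, x within 12 mm of the middle), in any order; all have off-white caps on black plates 6 mm high.
- rocker_end (a point): the place to press: on top of the rocker's raised far end, 24 mm from its middle. The rocker is a flat see-saw cap, 68 (x) x 36 (y) x 12 mm, pivoted across its middle 14 mm above the box top, its pivot at the cap's underside; the end away from the robot is raised at first. The point moves with the cap and ends 20 mm above the box top. x: from near to far end; y: along the pivot.
- rocker (a joint): rocker angle, rad: 0 = off (far end raised by 0.2 rad), 0.4 = on (far end down by 0.2 rad, end stop). It moves stiffly (about 4 to 5 N at the pressing point) and stays where it is left.
- bar_top (a point): centre of the top face of the wide oblong key, 34 (x) x 64 (y) mm, face 22 mm above the top of the box when out. The point moves with the key; z up.
- bar (a joint): how far the oblong key is pushed down, m: 0 = out, 0.010 = fully down (end stop). It takes about 5 N to move and stays where it is left.
- run_top (a point): centre of the top face of the round mushroom button, 44 mm in diameter, face 22 mm above the top of the box when out. The point moves with the button; z up.
- run (a joint): how far the round button is pushed down, m: 0 = out, 0.008 = fully down (end stop). A spring pushes back with 2 N at first and 6 N fully down; let go, it comes up again.
- run_base: the thin black plate (58 x 58 x 6 mm) that carries the round button; origin at the centre of its underside, on top of the box, straight below the button's centre.
- drain_top (a point): centre of the top face of the square key, 36 x 36 mm, face 22 mm above the top of the box: not to be pressed. z up.
- drain (a joint): how far the square key is pushed down, m: 0 = out, 0.008 = fully down; sprung like the round button. Not to be pressed.
- tape: loose paper tape roll lying flat beyond the box, 96 mm in diameter, 76 mm hole, 48 mm high; origin at the centre of its underside. Leave alone.
- bottle: loose closed grey bottle, 68 mm in diameter, 190 mm high, standing beside the left (+y) end of the box; origin at the centre of its underside. Leave alone. Farther left, from world y = 0.38 m on, stands the washer: a fixed grey tub 170 mm high with pipes up to 310 mm.
- brush: loose scrubbing brush, bristles down, 50 x 150 mm, 40 mm high, beyond the box; origin at the centre of its underside. Leave alone.
- bin: loose clear open-topped bin, 170 (x) x 260 (y) x 110 mm high, to the right (-y) of the box; origin at the centre of its underside. Leave alone.

How it is judged:
By the outcome, as a careful person would: the job done as asked, in the order asked, and still so for the second after the job is handed in, while the arm keeps its last pose, push and grip.
It also fails if it takes over 51 s, if anything falls off the work surface, if the arm or the gripper's body presses on something with over 40 N, if the wrist force passes 120 N, or if a joint passes its speed limit or range.

## Robot

A 7-joint arm with a two-finger parallel gripper is mounted at the origin on the work surface. World frame = base frame: x ahead of the robot, y to its left, z up, the work surface at z = 0. Lengths are in m, angles in degrees, forces in N, time in s.
With the tool pointing down it reaches from about 0.425 to 0.875 m from the base axis. Payload 8.4 kg.
Tool frame: the origin (TCP) lies midway between the tips of the shut fingers; the grasp point (between the pads) lies 19 mm behind it (pinch_z is the distance from the TCP to the grasp point, in m); z points along the fingers, y is the direction in which the jaws open and shut (so a half turn about z gives the same grasp; the last joint's range is limited). The gripper opens to 85 mm and grips with 20 to 120 N. Pads are 22 mm wide; open, the fingers measure 114 mm over their backs; the gripper's body (76 mm by 85 mm) begins 54 mm behind the grasp point. The pads swing forward as they close: fully open they stand 13 mm farther back than shut.
Start: joints at [62.269, 19.091, 2.286, 83.961, -0.768, 76.965, -3.352], TCP at [0.244, -0.602, 0.231] pointing down, gripper open.
Joint ranges: [-147.57, 147.57], [-21.85, 119.76], [-74.77, 79.35], [14.55, 137.4], [-85.83, 265.84], [4.83, 119.75], [-152.11, 152.11]. Speed limits (degrees/s): [127.2, 127.2, 159.86, 159.86, 180, 180, 180].

## Interface

Orientations are given as a 3x3 rotation matrix whose columns are the frame's x, y, z axes.
In Python, from workcell import * gives the robot as it stands.
- The arm moves only by the tool carry_out, never from a script. Its argument "plan" is a list of rows, each a list of 5 numbers: the opening, from 0 (shut) to 1 (fully open), then the shift along the tool's x, y, z in mm, then the turn about the tool's z in rad. A call has 1 to 8 rows; each row shifts and turns the commanded pose from where the row before left it, along the tool's axes as they then stand; what a row does not reach is not made up. A row lasts 1/10 s, in which the tool goes at most 50 mm and 8.59 degrees, less where a joint would pass 70% of its speed; a pose out of reach is approached as far as the arm can. A call with a gripper value outside its range is refused whole. The fingers move at their own pace and stop on an object; "force" is the grip in N (left out, the last holds). Time passes only in rows, so rows that do not move let the fingers close. It gives the time, the measured TCP pose, the force and the opening at its end, in the units of the state.
- sense(): the state, without advancing time (a new reading comes with each control period).
- get_image(name): name is "scene" or "top"; returns a dict with "pixels" (384x512x3 uint8, red, green, blue), "fx", "fy", "cx", "cy" (pixels), "k1" (the pictures are not rectified: a ray, as slopes to the right and down, at radius r is drawn at 1 + k1 r^2 times it, then the intrinsics apply), "rvec" (rotation vector, rad) and "tvec" (3), from world to camera coordinates, as OpenCV has them. Camera axes: x right, y down, z forward; pixel columns grow to the right and rows downward; lengths in m; the calibration is good to about 2 mm. A picture is of the moment at which its call begins. There is no depth.
- sign_off(): hands the job in, once; it reports no verdict.
The state is a dict: "time": time; "joint_pos": joint angles; "qvel": joint speeds; "tau": joint torques, N m; "tcp_pos": TCP position; "tool_rot": TCP orientation; "contact_force": force on the tool from outside, world axes, zero at the start; "torque": the same for the moment, N m; "width": opening from 0.0 (shut) to 1.0 (fully open).
Only numpy, scipy, OpenCV 4.12 (cv2) and the standard library are available. Lean on these libraries where they do the work, as an engineer would, in place of code of your own. Each camera call takes 0.05 s, during which the arm holds its last target.

## Working session

There is one attempt and no reset: what is moved stays moved. The work goes in short steps, Python scripts to look and compute and a tool call to move; the robot and the scene stay as the last step left them, time stands still between calls to the robot, and variables do not carry over. Pictures are saved under pics/ and viewed, and the job is handed in when it is done.

Besides the shell and the picture viewer there is one more tool, called in YAML: its name, and indented under it one key for each argument. carry_out: Moves the arm, as the interface text tells. Its arguments: {"type":"object","properties":{"plan":{"type":"array"},"force":{"type":"number"}},"required":["plan"]}

```bash
mkdir -p pics; python3 - <<'E'
from workcell import *
import cv2
for n in("scene","top"):
    d=get_image(n); cv2.imwrite(f"pics/{n}0.png",d["pixels"][:,:,::-1])
    print({k:v for k,v in d.items() if k!="pixels"})
s=sense();print(s)
E
```

```text
{'fx': 433.9873524841984, 'fy': 433.9873524841984, 'cx': 261.58405404572454, 'cy': 189.90925521562016, 'k1': 0.03482383524499799, 'rvec': array([ 1.9758165 ,  1.77443815, -0.54155965]), 'tvec': array([-0.0330688 , -0.45954575,  1.58399069])}
{'fx': 355.14353261267513, 'fy': 355.14353261267513, 'cx': 261.3927190227853, 'cy': 196.08536380905048, 'k1': -0.05366604162749335, 'rvec': array([ 2.20721292, -2.16689297,  0.1016849 ]), 'tvec': array([-0.0578235 ,  0.59837315,  0.98985953])}
{'time': 0.1, 'joint_pos': array([62.26720611, 19.12775531,  2.28421445, 84.00503945, -0.76722913,
       76.96562869, -3.35442537]), 'qvel': array([-0.07336435, -0.08306574, -0.13569282, -0.13599244, -0.0801811 ,
       -0.04660147,  0.08010806]), 'tau': array([ 5.82456443e-03, -6.60010743e+01,  1.37180910e+00, -4.06474328e+01,
        1.72638113e-02,  8.91558680e-03, -1.85249542e-05]), 'tcp_pos': array([ 0.24383566, -0.60209393,  0.23051775]), 'tool_rot': array([[ 9.26882711e-01,  3.75350545e-01, -6.40073245e-04],
       [ 3.75351076e-01, -9.26881800e-01,  1.30336366e-03],
       [-1.04053983e-04, -1.44831742e-03, -9.99998946e-01]]), 'contact_force': array([-0.14236497,  0.38255281, -0.80929322]), 'torque': array([ 0.01736544, -0.0013901 ,  0.02815186]), 'width': 0.9975346415759685}
```

View pics/scene0.png

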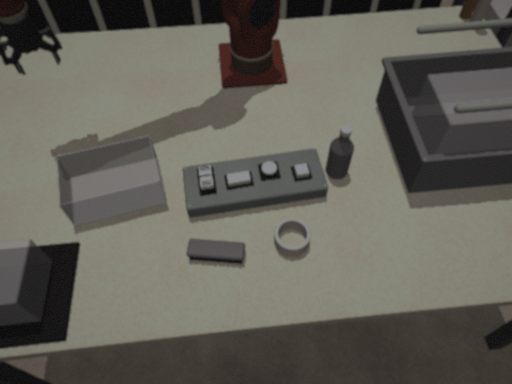

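View pics/top0.png

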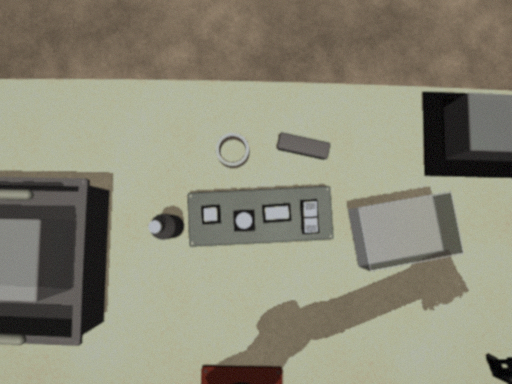

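The top view shows, from right (-y) to left: rocker (310,217), oblong key (277,213), round button (244,220) and square key (211,215). I'll enlarge it for measuring.

```bash
cat > h.py <<'E'
import numpy as np, cv2
def pl(d,uv,z):
    R=cv2.Rodrigues(np.array(d["rvec"]))[0];t=np.array(d["tvec"])
    u=np.array([(uv[0]-d["cx"])/d["fx"],(uv[1]-d["cy"])/d["fy"]])
    x=u.copy()
    for _ in range(20): x=u/(1+d["k1"]*(x@x))
    r=R.T@np.array([*x,1]);c=-R.T@t
    return c+r*(z-c[2])/r[2]
def pr(d,p):
    K=np.array([[d["fx"],0,d["cx"]],[0,d["fy"],d["cy"]],[0,0,1]])
    return cv2.projectPoints(np.array(p,float).reshape(-1,3),np.array(d["rvec"]),np.array(d["tvec"]),K,np.array([d["k1"],0,0,0,0]))[0].reshape(-1,2)
E
python3 - <<'E'
import cv2
a=cv2.imread("pics/top0.png")[175:255,180:340]; cv2.imwrite("pics/topc.png",cv2.resize(a,None,fx=5,fy=5,interpolation=cv2.INTER_CUBIC))
a=cv2.imread("pics/scene0.png")[140:220,175:335]; cv2.imwrite("pics/scenec.png",cv2.resize(a,None,fx=5,fy=5,interpolation=cv2.INTER_CUBIC))
E
```

```text
(no output)
```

View pics/topc.png

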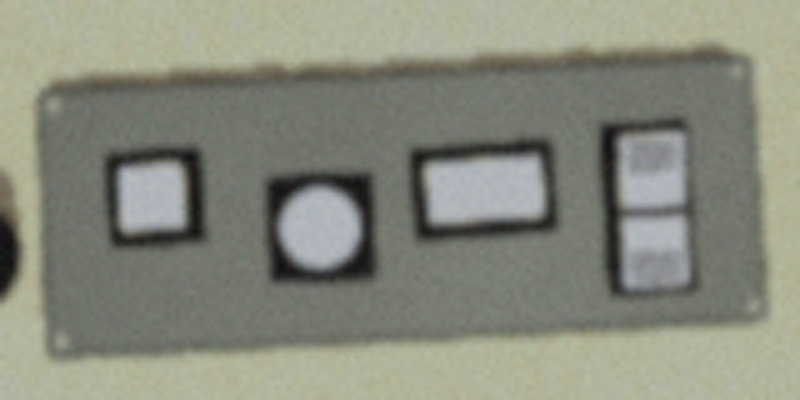

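View pics/scenec.png

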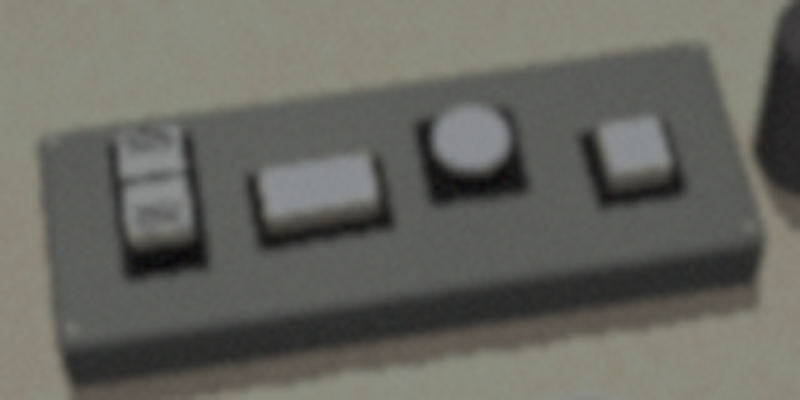

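```bash
python3 - <<'E'
from workcell import *
from h import *
T=get_image("top");S=get_image("scene")
f=lambda p,o:((p[0]+.5)/5-.5+o[0],(p[1]+.5)/5-.5+o[1])
to=(180,175);so=(175,140)
P={}
for n,p in dict(c1=(42,92),c2=(750,58),c3=(767,318),c4=(50,356)).items():
    P[n]=pl(T,f(p,to),.055);print(n,P[n].round(4))
q=np.array([P[k] for k in P]);c=q.mean(0);ax=(P["c1"]+P["c4"]-P["c2"]-P["c3"])[:2]
yaw=np.degrees(np.arctan2(-ax[0],ax[1]));print("centre",c,"yaw",yaw,np.linalg.norm(ax)/2)
for n,p in dict(c1=(762,242),c2=(64,352),c3=(40,137),c4=(700,45)).items():
    print("scene",n,pl(S,f(p,so),.055).round(4))
a=np.radians(yaw);R=np.array([[np.cos(a),-np.sin(a)],[np.sin(a),np.cos(a)]])
for n,p,s,z in [("run",(320,228),(471,138),.077),("bar",(486,189),(318,190),.077),("drain",(153,197),(635,145),.077),("rockend",(650,152),(158,215),.085),("rockmid",(653,212),(153,178),.081)]:
    w=pl(T,f(p,to),z);v=pl(S,f(s,so),z)
    print(n,w.round(4),v.round(4),"box",(R.T@(w-c)[:2]).round(4),(R.T@(v-c)[:2]).round(4))
# bottle, tape etc irrelevant
print(sense()["time"])
E
```

```text
c1 [0.6016 0.1569 0.055 ]
c2 [ 0.6281 -0.236   0.055 ]
c3 [ 0.4841 -0.246   0.055 ]
c4 [0.4566 0.1478 0.055 ]
centre [ 0.54259948 -0.04432046  0.055     ] yaw 3.9333797105002604 0.3942852744876169
scene c1 [0.6026 0.1533 0.055 ]
scene c2 [ 0.6323 -0.2358  0.055 ]
scene c3 [ 0.4851 -0.2479  0.055 ]
scene c4 [0.4594 0.1433 0.055 ]
run [0.5291 0.0006 0.077 ] [ 0.5292 -0.0022  0.077 ] box [-0.0104  0.0457] [-0.0105  0.043 ]
bar [ 0.5518 -0.0885  0.077 ] [ 0.5557 -0.091   0.077 ] box [ 0.0061 -0.0447] [ 0.0099 -0.0475]
drain [0.5441 0.0909 0.077 ] [0.5442 0.0892 0.077 ] box [0.0108 0.1348] [0.0107 0.1331]
rockend [ 0.5729 -0.1759  0.085 ] [ 0.5686 -0.1795  0.085 ] box [ 0.0212 -0.1334] [ 0.0167 -0.1366]
rockmid [ 0.5409 -0.1784  0.081 ] [ 0.5404 -0.1817  0.081 ] box [-0.0109 -0.1336] [-0.0116 -0.1369]
0.2
```

carry_out:
  plan:
    - [0,0,0,0,0.1]
    - [0,0,0,0,0.1]
    - [0,0,0,0,0.116]
    - [0,22,-25,0,0]
    - [0,22,-25,0,0]
    - [0,22,-25,0,0]
    - [0,22,-25,0,0]
    - [0,22,-25,0,0]
  force: 30

```text
time: 1.0
tcp_pos: [0.3457, -0.469, 0.2312]
tool_rot: [[0.998, 0.069, -0.0], [0.069, -0.998, 0.0], [-0.0, -0.0, -1.0]]
contact_force: [0.8, -0.3, -0.1]
width: 0.001
```

carry_out:
  plan:
    - [0,22,-25,0,0]
    - [0,22,-25,0,0]
    - [0,22,-25,0,0]
    - [0,22,-25,0,0]
    - [0,22,-25,0,0]
    - [0,22,-25,0,0]
    - [0,22,-25,0,0]
    - [0,0,0,0,0]

```text
time: 1.8
tcp_pos: [0.4898, -0.2799, 0.2312]
tool_rot: [[0.997, 0.076, 0.001], [0.076, -0.997, 0.002], [0.001, -0.002, -1.0]]
contact_force: [0.4, 1.2, 0.6]
width: -0.001
```

carry_out:
  plan:
    - [0,22,-24,0,0]
    - [0,22,-24,0,0]
    - [0,22,-24,0,0]
    - [0,21,-24,0,0]
    - [0,0,0,30,0]
    - [0,0,0,30,0]
    - [0,0,0,30,0]
    - [0,0,0,0,0]

```text
time: 2.6
tcp_pos: [0.564, -0.1832, 0.1371]
tool_rot: [[0.998, 0.068, -0.007], [0.068, -0.998, 0.002], [-0.007, -0.002, -1.0]]
contact_force: [0.0, -0.2, -0.3]
width: 0.001
```

```bash
cat > look.py <<'E'
import sys
from workcell import *
from h import *
k=sys.argv[1]
T=get_image("top");S=get_image("scene")
a=T["pixels"][150:270,170:350,::-1]; b=S["pixels"][100:220,165:345,::-1]
cv2.imwrite(f"pics/{k}.png",np.vstack([cv2.resize(x,None,fx=4.4,fy=4.4,interpolation=cv2.INTER_CUBIC)[:,:] for x in (a,b)])[:, :][::1] if 0 else cv2.resize(np.vstack([a,b]),None,fx=2.5,fy=2.5,interpolation=cv2.INTER_CUBIC))
s=sense();print(s["time"],s["tcp_pos"],s["contact_force"],s["tool_rot"][:,2])
print("TCP px top,scene",pr(T,s["tcp_pos"]),pr(S,s["tcp_pos"]))
E
python3 look.py a1
```

```text
2.7 [ 0.56672687 -0.18364461  0.1417081 ] [-0.12978591 -0.01841086  0.62229037] [-7.39972294e-04  2.08838010e-04 -9.99999704e-01]
TCP px top,scene [[315.97505032 206.28397985]] [[202.19625087 169.91210373]]
```

View pics/a1.png

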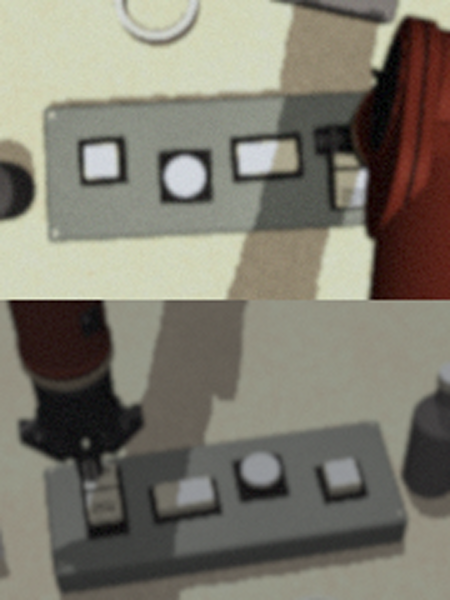

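The picture shows the shut fingers above the rocker (top crop, near (330,138)) and nothing touched. I'll correct by a few mm and go down close.

carry_out:
  plan:
    - [0,3,-6,10,0]
    - [0,0,0,15,0]
    - [0,0,0,15,0]
    - [0,0,0,0,0]
    - [0,0,0,0,0]

```text
time: 3.2
tcp_pos: [0.5691, -0.1771, 0.1007]
tool_rot: [[0.998, 0.069, -0.001], [0.069, -0.998, 0.0], [-0.001, -0.0, -1.0]]
contact_force: [1.0, 0.3, -0.2]
width: 0.001
```

```bash
python3 look.py a2
```

```text
3.3 [ 0.56980318 -0.17723454  0.10173638] [0.55652745 0.47776769 0.05965184] [ 5.63783971e-04 -1.39152732e-04 -9.99999831e-01]
TCP px top,scene [[311.03303424 205.84472415]] [[206.35654176 179.37267219]]
```

View pics/a2.png

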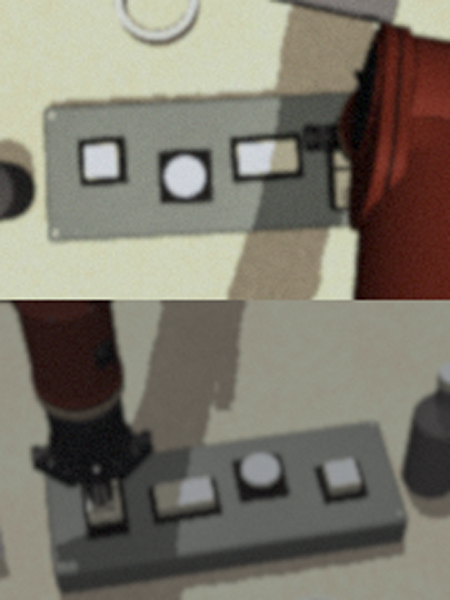

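The fingers are over the rocker's far end in both views. I'll press slowly and watch the force.

carry_out:
  plan:
    - [0,0,0,5,0]
    - [0,0,0,5,0]
    - [0,0,0,4,0]
    - [0,0,0,2,0]
    - [0,0,0,2,0]
    - [0,0,0,0,0]

```text
time: 3.9
tcp_pos: [0.5706, -0.177, 0.0839]
tool_rot: [[0.998, 0.069, 0.002], [0.069, -0.998, -0.0], [0.002, 0.0, -1.0]]
contact_force: [2.5, -0.0, 3.8]
width: -0.0
```

carry_out:
  plan:
    - [0,0,0,2,0]
    - [0,0,0,2,0]
    - [0,0,0,1,0]
    - [0,0,0,0,0]

```text
time: 4.3
tcp_pos: [0.5715, -0.177, 0.0797]
tool_rot: [[0.998, 0.069, 0.004], [0.069, -0.998, -0.001], [0.004, 0.001, -1.0]]
contact_force: [6.4, 0.1, 5.8]
width: -0.002
```

carry_out:
  plan:
    - [0,0,0,1,0]
    - [0,0,0,1,0]
    - [0,0,0,1,0]
    - [0,0,0,0,0]

```text
time: 4.7
tcp_pos: [0.5724, -0.1769, 0.0772]
tool_rot: [[0.998, 0.069, 0.006], [0.069, -0.998, -0.001], [0.006, 0.001, -1.0]]
contact_force: [7.7, 1.4, 8.3]
width: 0.006
```

carry_out:
  plan:
    - [0,0,0,1,0]
    - [0,0,0,1,0]
    - [0,0,0,1,0]
    - [0,0,0,0,0]

```text
time: 5.1
tcp_pos: [0.573, -0.177, 0.076]
tool_rot: [[0.998, 0.069, 0.007], [0.069, -0.998, -0.001], [0.007, 0.002, -1.0]]
contact_force: [3.3, 2.1, 21.9]
width: 0.001
```

carry_out:
  plan:
    - [0,0,0,1,0]
    - [0,0,0,0,0]
    - [0,0,0,0,0]

```text
time: 5.4
tcp_pos: [0.573, -0.177, 0.0757]
tool_rot: [[0.998, 0.069, 0.008], [0.069, -0.998, -0.001], [0.007, 0.002, -1.0]]
contact_force: [0.2, 3.2, 28.3]
width: 0.004
```

Force rose from 8 to 28 N with hardly any travel, so the end stop is reached. I'll lift and check.

carry_out:
  plan:
    - [0,0,0,-15,0]
    - [0,0,0,-15,0]
    - [0,0,0,-15,0]
    - [0,-2,-22,0,0]
    - [0,-3,-22,0,0]
    - [0,-3,-22,0,0]
    - [0,-2,-22,0,0]
    - [0,0,0,0,0]

```text
time: 6.2
tcp_pos: [0.553, -0.0864, 0.1168]
tool_rot: [[0.997, 0.073, -0.001], [0.073, -0.997, 0.001], [-0.001, -0.001, -1.0]]
contact_force: [-0.7, 0.1, 0.4]
width: -0.0
```

```bash
python3 look.py a3
```

```text
6.3 [ 0.55331253 -0.08995827  0.11665203] [-0.00588084  1.01617315 -0.20535646] [-2.55149222e-04 -3.31447582e-04 -9.99999913e-01]
TCP px top,scene [[278.25829132 211.29241761]] [[237.79521074 168.39603729]]
```

View pics/a3.png

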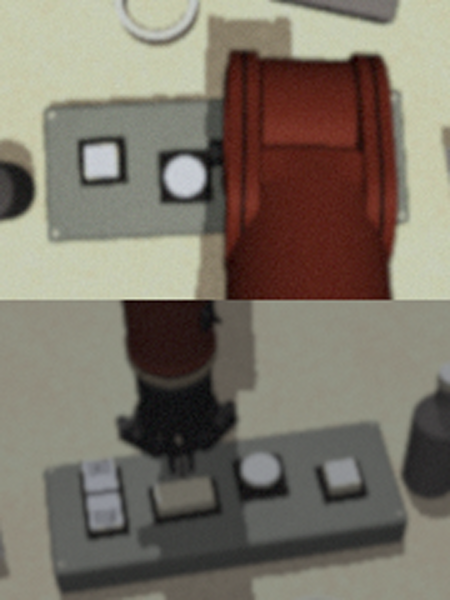

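```bash
python3 - <<'E'
from workcell import *
import cv2,numpy as np
a=cv2.imread("pics/scene0.png")[155:205,185:250]; b=get_image("scene")["pixels"][155:205,185:250,::-1]
cv2.imwrite("pics/rk.png",cv2.resize(np.hstack([a,b]),None,fx=6,fy=6,interpolation=cv2.INTER_CUBIC))
E
```

```text
(no output)
```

View pics/rk.png

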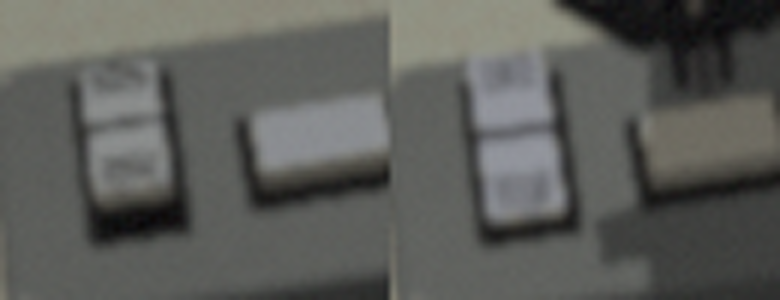

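Left is before and right is after. The rocker's far end has dropped onto the plate (the black strip below it is gone), so it is tipped over. Now the oblong key.

carry_out:
  plan:
    - [0,0,0,12,0]
    - [0,0,0,12,0]
    - [0,0,0,10,0]
    - [0,0,0,4,0]
    - [0,0,0,2,0]
    - [0,0,0,2,0]
    - [0,0,0,0,0]

```text
time: 7.05
tcp_pos: [0.5537, -0.09, 0.0744]
tool_rot: [[0.998, 0.069, 0.001], [0.069, -0.998, 0.0], [0.001, -0.0, -1.0]]
contact_force: [0.1, -0.4, 0.7]
width: -0.0
```

carry_out:
  plan:
    - [0,0,0,2,0]
    - [0,0,0,2,0]
    - [0,0,0,2,0]
    - [0,0,0,2,0]
    - [0,0,0,0,0]

```text
time: 7.55
tcp_pos: [0.5541, -0.09, 0.0671]
tool_rot: [[0.998, 0.069, 0.001], [0.069, -0.998, -0.0], [0.001, 0.0, -1.0]]
contact_force: [-2.4, 0.3, 9.6]
width: -0.001
```

carry_out:
  plan:
    - [0,0,0,1,0]
    - [0,0,0,1,0]
    - [0,0,0,0,0]

```text
time: 7.85
tcp_pos: [0.5543, -0.09, 0.0668]
tool_rot: [[0.998, 0.069, 0.002], [0.069, -0.998, -0.001], [0.002, 0.001, -1.0]]
contact_force: [-10.9, 0.9, 27.3]
width: -0.0
```

Stop at z = 0.0668 (expected 0.067) with 27 N, so the oblong key is fully down. Lift and go over the round button.

carry_out:
  plan:
    - [0,0,0,-14,0]
    - [0,0,0,-18,0]
    - [0,0,0,-18,0]
    - [0,-4,-22,0,0]
    - [0,-5,-23,0,0]
    - [0,-5,-23,0,0]
    - [0,-4,-22,0,0]
    - [0,0,0,0,0]

```text
time: 8.65
tcp_pos: [0.5287, 0.0021, 0.1143]
tool_rot: [[0.997, 0.073, -0.0], [0.073, -0.997, 0.001], [0.0, -0.001, -1.0]]
contact_force: [-0.7, -0.3, 0.2]
width: 0.002
```

```bash
python3 look.py a4
```

```text
8.75 [ 0.52933195 -0.00123061  0.11426034] [-0.35458646  0.38075348  0.3801841 ] [ 3.37939396e-05 -1.24644670e-04 -9.99999992e-01]
TCP px top,scene [[243.78965024 219.9660415 ]] [[269.27818357 159.13330677]]
```

View pics/a4.png

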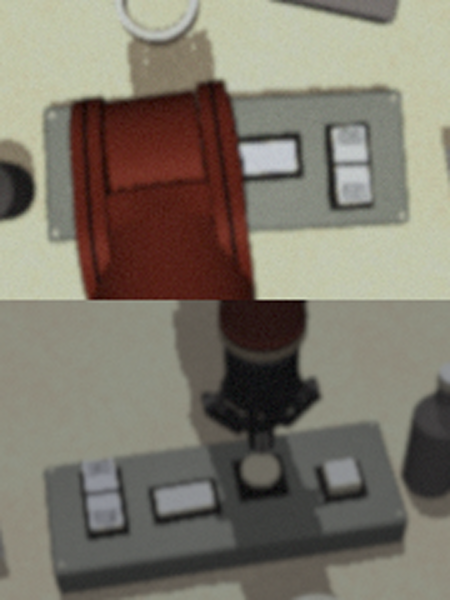

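The oblong key now sits low and the rocker is unchanged. The fingers are centred over the round button (scene crop about (261,445), above the cap at (261,468)). Press and hold it.

carry_out:
  plan:
    - [0,0,0,12,0]
    - [0,0,0,12,0]
    - [0,0,0,9,0]
    - [0,0,0,3,0]
    - [0,0,0,2,0]
    - [0,0,0,2,0]
    - [0,0,0,2,0]
    - [0,0,0,0,0]

```text
time: 9.55
tcp_pos: [0.5294, -0.0016, 0.0725]
tool_rot: [[0.998, 0.069, 0.0], [0.069, -0.998, -0.0], [0.0, 0.0, -1.0]]
contact_force: [-3.1, -0.6, 3.8]
width: 0.001
```

carry_out:
  plan:
    - [0,0,0,2,0]
    - [0,0,0,1,0]
    - [0,0,0,1,0]
    - [0,0,0,0,0]
    - [0,0,0,0,0]

```text
time: 10.05
tcp_pos: [0.5296, -0.0015, 0.0691]
tool_rot: [[0.998, 0.069, 0.001], [0.069, -0.998, -0.0], [0.0, 0.0, -1.0]]
contact_force: [-5.6, -1.5, 11.5]
width: 0.001
```

carry_out:
  plan:
    - [0,0,0,1,0]
    - [0,0,0,0.5,0]
    - [0,0,0,0,0]
    - [0,0,0,0,0]
    - [0,0,0,0,0]
    - [0,0,0,0,0]
    - [0,0,0,0,0]
    - [0,0,0,0,0]

```text
time: 10.85
tcp_pos: [0.5297, -0.0015, 0.0688]
tool_rot: [[0.998, 0.069, 0.001], [0.069, -0.998, -0.001], [0.001, 0.001, -1.0]]
contact_force: [-10.3, -2.4, 25.7]
width: 0.001
```

```bash
python3 look.py a5
```

```text
10.95 [ 0.52967818 -0.00152404  0.06882994] [-11.44104339  -1.9496689   25.46475311] [ 8.79788852e-04 -7.39042804e-04 -9.99999340e-01]
TCP px top,scene [[244.49236252 220.04670078]] [[269.02210619 169.03957545]]
```

View pics/a5.png

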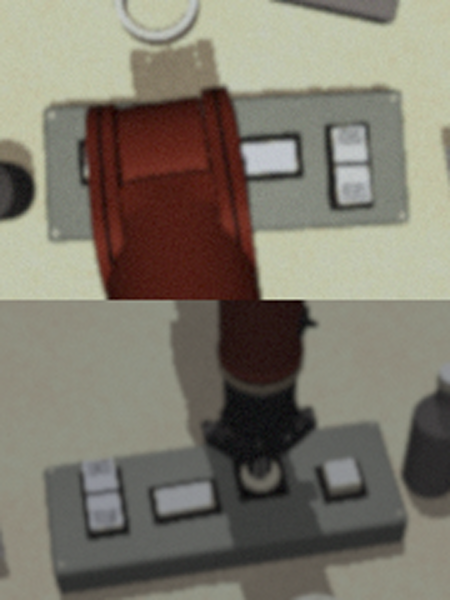

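The round button is held at its stop (z = 0.0688, 25 N) and everything else stands as before. I'll hold a little longer to give the program time, then check and hand in.

carry_out:
  plan:
    - [0,0,0,0,0]
    - [0,0,0,0,0]
    - [0,0,0,0,0]
    - [0,0,0,0,0]
    - [0,0,0,0,0]
    - [0,0,0,0,0]
    - [0,0,0,0,0]
    - [0,0,0,0,0]

```text
time: 11.75
tcp_pos: [0.5297, -0.0015, 0.0688]
tool_rot: [[0.998, 0.069, 0.001], [0.069, -0.998, -0.001], [0.001, 0.001, -1.0]]
contact_force: [-10.7, -2.2, 26.2]
width: 0.0
```

carry_out:
  plan:
    - [0,0,0,0,0]
    - [0,0,0,0,0]
    - [0,0,0,0,0]
    - [0,0,0,0,0]
    - [0,0,0,0,0]
    - [0,0,0,0,0]
    - [0,0,0,0,0]
    - [0,0,0,0,0]

```text
time: 12.55
tcp_pos: [0.5297, -0.0016, 0.0688]
tool_rot: [[0.998, 0.069, 0.001], [0.069, -0.998, -0.001], [0.001, 0.001, -1.0]]
contact_force: [-11.0, -1.8, 25.1]
width: 0.002
```

carry_out:
  plan:
    - [0,0,0,0,0]
    - [0,0,0,0,0]
    - [0,0,0,0,0]
    - [0,0,0,0,0]
    - [0,0,0,0,0]
    - [0,0,0,0,0]
    - [0,0,0,0,0]
    - [0,0,0,0,0]

```text
time: 13.35
tcp_pos: [0.5297, -0.0015, 0.0688]
tool_rot: [[0.998, 0.069, 0.001], [0.069, -0.998, -0.001], [0.001, 0.001, -1.0]]
contact_force: [-11.3, -2.2, 24.5]
width: 0.003
```

```bash
python3 - <<'E'
from workcell import *
import cv2
cv2.imwrite("pics/fin.png",get_image("scene")["pixels"][:,:,::-1])
s=sense();print(s["time"],s["tcp_pos"],s["contact_force"])
E
```

```text
13.4 [ 0.52970302 -0.00153772  0.06885159] [-10.81792088  -1.75418688  24.32684584]
```

View pics/fin.png

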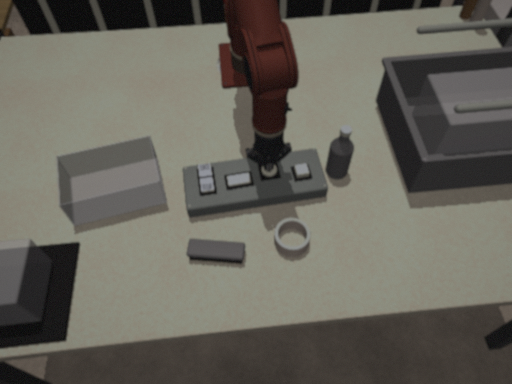

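The final picture shows the fingers holding the round button at (269,170). The bottle, tape, brush and bin are at the same pixels as at the start.

```bash
python3 -c "
from workcell import *
print(sign_off())"
```

```text
the job is handed in; nothing more can be done
None
```

I pressed the three controls in the order asked and handed the job in at about 13.4 s, with the round button still held down. `sign_off()` reports no verdict, and nothing in the pictures or readings shows whether the program itself finished.

- **Rocker (power):** I pressed its far end until the force jumped to 28 N at the end stop. The before-and-after pictures show it tipped over.
- **Oblong key (detergent dose):** It stopped at z = 0.0668 m, where 0.067 m was expected, with 27 N. It stayed down after I let go.
- **Round button (run):** It was held at z = 0.0688 m, where 0.069 m was expected, with about 25 N and no drift for over 3 s before hand-in.
- **Left alone:** I did not touch the square key. In the last picture the bottle, tape roll, brush and bin stand where they started.

One reading I did not explain is a sideways force of about 11 N while pressing the oblong key and holding the round button. It stayed steady, and I took it to be friction at the fingertips.

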